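# Find the one loaded jar in the basket by its weight

## Task

Four jars that look alike stand in the open instrument basket: three are empty and one still holds a heavy metal sample. Find the loaded one by feeling its weight, lift it out and set it down upright (not dropped) on the steel tray, and leave the three empty jars standing in the basket. Keep all jars upright, and do not disturb the other things on the cart.

Things in the scene. Friction and masses are not known exactly. Their poses are not given: they have to be found in the camera images.
- basket: Open perforated steel basket without lid, 211 mm (x) by 139 mm (y), fixed. Origin: centre of its underside, z up. Inner floor 4 mm above it, walls up to 45 mm; inside x -98 to +101, y -61 to +61 mm. The jars stand on its floor in one staggered row along x, 49 mm from centre to centre, within 14 mm of y = 0, so the free room for fingers is on their +y and -y sides.
- jar_1: One of four screw-lid specimen jars of the same look, white with red lid, 46 mm across the lid, 42 mm across the body, 73 mm high, standing in the basket. Grip the body below 59 mm. Origin: centre of its underside, z up. Three are empty (about 60 g each); one, any of the four, holds a metal sample (0.28 to 0.38 kg in all). Neither looks nor number tell which.
- jar_2: One of four screw-lid specimen jars of the same look, white with red lid, 46 mm across the lid, 42 mm across the body, 73 mm high, standing in the basket. Grip the body below 59 mm. Origin: centre of its underside, z up. Three are empty (about 60 g each); one, any of the four, holds a metal sample (0.28 to 0.38 kg in all). Neither looks nor number tell which.
- jar_3: One of four screw-lid specimen jars of the same look, white with red lid, 46 mm across the lid, 42 mm across the body, 73 mm high, standing in the basket. Grip the body below 59 mm. Origin: centre of its underside, z up. Three are empty (about 60 g each); one, any of the four, holds a metal sample (0.28 to 0.38 kg in all). Neither looks nor number tell which.
- jar_4: One of four screw-lid specimen jars of the same look, white with red lid, 46 mm across the lid, 42 mm across the body, 73 mm high, standing in the basket. Grip the body below 59 mm. Origin: centre of its underside, z up. Three are empty (about 60 g each); one, any of the four, holds a metal sample (0.28 to 0.38 kg in all). Neither looks nor number tell which.
- tray: Shallow open steel tray, 140 mm (its x) by 120 mm (its y), 19 mm high at the rim, fixed to the cart top and empty. Origin: centre of its underside; z up. Its flat inner floor is 3 mm above the origin and 134 x 114 mm.
- cup: Bystander: white snap-lid cup 72 mm across, 82 mm high, standing behind the work. Origin: centre of its underside.
- jar_tall: Bystander: larger screw-lid jar, 66 mm across, 84 mm high, standing behind the work on the right; not one of the four. Origin: centre of its underside.
- packet: Bystander: green torn-open carton 62 x 120 x 47 mm, at the back. Origin: near the centre of its underside.
- cassette: Bystander: flat white plastic cassette 28 x 40 x 7 mm, lying flat on the basket's floor against its +y wall, beside the third place of the row. Origin: centre of its underside.
- forceps: Bystander: forceps 136 mm long, lying on the cart top just behind the tray (at its +x side). Origin: centre of its underside.
Things that resemble listed ones, but are neither listed nor needed, are in the scene too. What is shaped like the jar_1 but purple or turquoise is not meant.

How it is judged:
At the end, for the whole second after the job is handed in: The loaded jar stands upright (within 0.1 rad) at rest on the tray's floor, its weight (over 1.5 N) borne by the tray; the three empty jars stand upright (within 0.12 rad) at rest on the floor inside the basket (((contact force between jar_1 and tray above 1.5 N and horizontal distance between jar_1 and tray below 0.06 m and angle between jar_1's own z axis and vertical below 0.1 rad and linear speed of jar_1 below 0.02 m/s) or (contact force between jar_2 and tray above 1.5 N and horizontal distance between jar_2 and tray below 0.06 m and angle between jar_2's own z axis and vertical below 0.1 rad and linear speed of jar_2 below 0.02 m/s) or (contact force between jar_3 and tray above 1.5 N and horizontal distance between jar_3 and tray below 0.06 m and angle between jar_3's own z axis and vertical below 0.1 rad and linear speed of jar_3 below 0.02 m/s) or (contact force between jar_4 and tray above 1.5 N and horizontal distance between jar_4 and tray below 0.06 m and angle between jar_4's own z axis and vertical below 0.1 rad and linear speed of jar_4 below 0.02 m/s)) and ((contact force between jar_1 and tray above 1.5 N and horizontal distance between jar_1 and tray below 0.06 m and angle between jar_1's own z axis and vertical below 0.1 rad and linear speed of jar_1 below 0.02 m/s) or (x of jar_1 in the frame of basket between -0.1 and 0.1 m and y of jar_1 in the frame of basket between -0.062 and 0.062 m and z of jar_1 in the frame of basket below 0.012 m and angle between jar_1's own z axis and vertical below 0.12 rad and linear speed of jar_1 below 0.02 m/s)) and ((contact force between jar_2 and tray above 1.5 N and horizontal distance between jar_2 and tray below 0.06 m and angle between jar_2's own z axis and vertical below 0.1 rad and linear speed of jar_2 below 0.02 m/s) or (x of jar_2 in the frame of basket between -0.1 and 0.1 m and y of jar_2 in the frame of basket between -0.062 and 0.062 m and z of jar_2 in the frame of basket below 0.012 m and angle between jar_2's own z axis and vertical below 0.12 rad and linear speed of jar_2 below 0.02 m/s)) and ((contact force between jar_3 and tray above 1.5 N and horizontal distance between jar_3 and tray below 0.06 m and angle between jar_3's own z axis and vertical below 0.1 rad and linear speed of jar_3 below 0.02 m/s) or (x of jar_3 in the frame of basket between -0.1 and 0.1 m and y of jar_3 in the frame of basket between -0.062 and 0.062 m and z of jar_3 in the frame of basket below 0.012 m and angle between jar_3's own z axis and vertical below 0.12 rad and linear speed of jar_3 below 0.02 m/s)) and ((contact force between jar_4 and tray above 1.5 N and horizontal distance between jar_4 and tray below 0.06 m and angle between jar_4's own z axis and vertical below 0.1 rad and linear speed of jar_4 below 0.02 m/s) or (x of jar_4 in the frame of basket between -0.1 and 0.1 m and y of jar_4 in the frame of basket between -0.062 and 0.062 m and z of jar_4 in the frame of basket below 0.012 m and angle between jar_4's own z axis and vertical below 0.12 rad and linear speed of jar_4 below 0.02 m/s))); the robot touches nothing.
It fails at once if a jar is tipped by more than 0.6 rad (angle between any of jar_1, jar_2, jar_3, jar_4's own z axis and vertical above 0.6 rad).
It fails at once if a jar is dropped (out of the fingers and moving faster than 0.6 m/s) ((linear speed of jar_1 above 0.6 m/s and contact force between jar_1 and the fingers below 0.05 N) or (linear speed of jar_2 above 0.6 m/s and contact force between jar_2 and the fingers below 0.05 N) or (linear speed of jar_3 above 0.6 m/s and contact force between jar_3 and the fingers below 0.05 N) or (linear speed of jar_4 above 0.6 m/s and contact force between jar_4 and the fingers below 0.05 N)).
It fails at once if a bystander is moved by more than 30 mm (distance of any of cup, jar_tall, packet, cassette, forceps from where it was at the start of the episode above 0.03 m).
It also fails if it takes over 64 s, if anything falls off the work surface, if the arm or the gripper's body presses on something with over 40 N, if the wrist force passes 120 N, or if a joint passes its speed limit or range.

## Robot

A 7-joint arm with a two-finger parallel gripper is mounted at the origin on a cart in front of the work surface, level with it; the furniture and walls round the work are solid. World frame = base frame: x ahead of the robot, y to its left, z up, the work surface at z = 0. Lengths are in m, angles in rad, forces in N, time in s.
With the tool pointing down it reaches from about 0.425 to 0.875 m from the base axis. Payload 4.7 kg.
Tool frame: the origin (TCP) lies midway between the tips of the shut fingers; the grasp point (between the pads) lies 19 mm behind it; z points along the fingers, y is the line along which they close (so a half turn about z gives the same grasp; the last joint's range is limited). The gripper opens to 87 mm and grips with 3 to 60 N. Pads are 19 mm wide; open, the fingers measure 117 mm over their backs; the gripper's body (75 mm by 190 mm) begins 51 mm behind the grasp point.
Start: joints at [-1.332, 0.321, -0.07, 1.45, 0.023, 1.371, -0.057], TCP at [0.145, 0.634, 0.202] pointing down, gripper open.
Joint ranges: [-2.86, 2.86], [-0.3, 2.09], [-1.38, 1.24], [0.06, 2.45], [-1.56, 4.7], [0.09, 2.05], [-2.69, 2.69]. Speed limits (rad/s): [2.57, 2.57, 3.14, 3.14, 3.14, 3.14, 3.14].

## Interface

Orientations are given as a rotation vector (axis times angle).
In Python, from bench import bot, eyes gives the robot as it stands.
- The arm moves only by the tool send_rows, never from a script. Its argument "moves" is a list of rows, each a list of 3 entries, a list of its own where there are three numbers: the turn, a rotation vector about the tool's x, y, z in rad, then the shift along the tool's x, y, z in mm, then the opening, from 0 (shut) to 1 (fully open). A call has 1 to 20 rows; each row is the pose to reach, as a shift and turn from the pose commanded when the call began, along the tool's axes at that moment; what a row does not reach only later rows make up. A row lasts 1/8 s, in which the tool goes at most 62.5 mm and 10.7 degrees, less where a joint would pass 70% of its speed; a pose out of reach is approached as far as the arm can. A call with a gripper value outside its range is refused whole. The fingers move at their own pace and stop on an object; "squeeze" is the grip in N (left out, the last holds). Time passes only in rows, so rows that repeat a pose let the fingers close. It gives the time, the measured TCP pose, the force, the opening and the grip force at its end, in the units of the state.
- bot.read_state(): the state, without advancing time (a new reading comes with each control period).
- eyes.get_image(name): name is "scene" or "top" or "wrist"; returns a dict with "color" (400x640x3 uint8, red, green, blue), "z_map" (400x640 float32, m along the optical axis (not along the pixel's ray), 0 where there is no reading), "camera_matrix" (3x3 intrinsics, pixels), "origin" and "rotation" of the camera in the world; the wrist camera has in their place "mount" (4x4, takes a point from camera to tool coordinates, whose origin is the TCP and whose axes are the flange's). Camera axes: x right, y down, z forward; pixel columns grow to the right and rows downward; lengths in m; the calibration is good to about 2 mm. A picture is of the moment at which its call begins: read the wrist's pose just before it.
- bot.sign_off(): hands the job in; it is judged then, once.
The state is a dict: "time_s": time; "qpos": joint angles; "dq": joint speeds; "joint_efforts": joint torques, N m; "position": TCP position; "tcp_rot": TCP orientation; "wrist_force": force on the tool from outside, world axes, zero at the start; "wrist_torque": the same for the moment, N m; "opening": finger opening in m; "finger_force": force on a finger pad.
Only numpy, scipy, OpenCV 4.12 (cv2) and the standard library are available. Lean on these libraries where they do the work, as an engineer would, in place of code of your own. Each camera call takes 0.05 s, during which the arm holds its last target. There are 200 camera calls.

## Working session

There is one attempt and no reset: what is moved stays moved. The work goes in short steps, Python scripts to look and compute and a tool call to move; the robot and the scene stay as the last step left them, time stands still between calls to the robot, and variables do not carry over. Pictures are saved under pics/ and viewed, at most 10 in all, crops included, and the job is handed in when it is done.

Besides the shell and the picture viewer there is one more tool, called after "Emit:" as name([rows], argument=value, ...), one row to a line, values as JSON. send_rows: Moves the arm, as the interface text tells. Its arguments: {"type":"object","properties":{"moves":{"type":"array"},"squeeze":{"type":"number"}},"required":["moves"]}

```bash
mkdir -p pics; cat > h.py <<'E'
import numpy as np, cv2
from bench import bot, eyes
from scipy.spatial.transform import Rotation as R
def cloud(n):
    s=bot.read_state(); im=eyes.get_image(n); z=im["z_map"]; K=im["camera_matrix"]
    v,u=np.mgrid[:400,:640]
    p=np.stack([(u-K[0,2])/K[0,0]*z,(v-K[1,2])/K[1,1]*z,z],-1)
    if n=="wrist":
        M=np.array(im["mount"]); p=p@M[:3,:3].T+M[:3,3]
        p=p@R.from_rotvec(s["tcp_rot"]).as_matrix().T+np.array(s["position"])
    else: p=p@np.array(im["rotation"]).T+np.array(im["origin"])
    p[z==0]=np.nan
    return im["color"],p
E
python3 - <<'E'
from h import *
s=bot.read_state(); print(s); print(R.from_rotvec(s["tcp_rot"]).as_matrix().round(3))
for n in("top","scene"):
    c,p=cloud(n); cv2.imwrite(f"pics/{n}0.png",c[...,::-1]); np.save(n,p)
    hsv=cv2.cvtColor(c,cv2.COLOR_RGB2HSV)
    m=((hsv[...,0]<8)|(hsv[...,0]>172))&(hsv[...,1]>120)&(hsv[...,2]>60)
    k,l,st,ce=cv2.connectedComponentsWithStats(m.astype('uint8'))
    for i in range(1,k):
        if st[i,4]>60: q=p[l==i]; print(n,ce[i].round(),st[i,4],np.nanmedian(q,0).round(4),np.nanpercentile(q,3,axis=0).round(3),np.nanpercentile(q,97,axis=0).round(3))
E
```

```text
{'time_s': 0.0, 'qpos': array([-1.33191494,  0.32183634, -0.07009987,  1.45169177,  0.02258967,
        1.37079711, -0.05689738]), 'dq': array([-2.13551723e-04,  1.04069716e-03, -8.69726480e-04, -8.25787842e-04,
       -1.56363633e-03, -2.18876898e-05, -1.57791538e-03]), 'joint_efforts': array([-1.99664532e-05, -4.91283381e+01, -4.04036539e-01, -3.12524128e+01,
       -6.41645584e-02,  4.36808739e-02,  1.55156176e-04]), 'position': array([0.14478394, 0.63305033, 0.20064459]), 'tcp_rot': array([-3.52256110e-01, -3.12164506e+00,  3.04832382e-03]), 'wrist_force': array([ 0.19501634, -0.47953234,  0.47245607]), 'wrist_torque': array([-0.0531655 ,  0.02813335,  0.01782766]), 'finger_force': 0.0, 'opening': 0.08682766595661212}
[[-0.975  0.223 -0.   ]
 [ 0.223  0.975 -0.002]
 [-0.    -0.002 -1.   ]]Traceback (most recent call last):
  File "<stdin>", line 4, in <module>
  File "h.py", line 11, in cloud
    else: p=p@np.array(im["rotation"]).T+np.array(im["origin"])
            ~~~~~~~~~~~~~~~~~~~~~~~~~~~~^~~~~~~~~~~~~~~~~~~~~~~
ValueError: operands could not be broadcast together with shapes (400,640) (3,)
```

```bash
sed -i 's/np.array(im\["rotation"\]).T/R.from_rotvec(im["rotation"]).as_matrix().T/' h.py
python3 - <<'E'
from h import *
im=eyes.get_image("top");print(im["rotation"],im["origin"])
for n in("top","scene"):
    c,p=cloud(n); cv2.imwrite(f"pics/{n}0.png",c[...,::-1]); np.save(n,p)
    hsv=cv2.cvtColor(c,cv2.COLOR_RGB2HSV)
    m=((hsv[...,0]<8)|(hsv[...,0]>172))&(hsv[...,1]>120)&(hsv[...,2]>60)
    k,l,st,ce=cv2.connectedComponentsWithStats(m.astype('uint8'))
    for i in range(1,k):
        if st[i,4]>60: q=p[l==i]; print(n,ce[i].round(),st[i,4],np.nanmedian(q,0).round(4),np.nanpercentile(q,3,axis=0).round(3),np.nanpercentile(q,97,axis=0).round(3))
E
```

```text
[-2.16908425  2.17883251 -0.03619569] [ 0.49948063 -0.02093519  0.94748271]
top [14.  5.] 356 [0.7679 0.3768 0.4528] [0.759 0.356 0.451] [0.775 0.393 0.455]
top [11. 86.] 634 [0.7703 0.6306 0.1339] [0.742 0.606 0.131] [0.798 0.652 0.137]
top [431. 116.] 765 [ 0.7118 -0.228   0.0833] [ 0.684 -0.256  0.08 ] [ 0.74  -0.199  0.086]
top [ 97. 144.] 775 [0.6501 0.4487 0.1338] [0.623 0.422 0.131] [0.678 0.476 0.136]
top [132. 146.] 803 [0.6458 0.3779 0.1338] [0.619 0.35  0.13 ] [0.673 0.408 0.137]
top [ 78. 176.] 778 [0.586  0.4839 0.134 ] [0.559 0.456 0.131] [0.614 0.511 0.136]
top [ 23. 180.] 772 [0.5785 0.5964 0.1341] [0.551 0.569 0.132] [0.605 0.624 0.137]
top [140. 184.] 822 [0.5673 0.3587 0.137 ] [0.541 0.331 0.134] [0.595 0.387 0.14 ]
top [106. 197.] 817 [0.5436 0.4271 0.1341] [0.516 0.4   0.131] [0.571 0.455 0.137]
top [254. 213.] 358 [0.5118 0.1425 0.0771] [0.493 0.123 0.073] [0.531 0.164 0.08 ]
top [230. 217.] 358 [0.5036 0.1926 0.077 ] [0.485 0.174 0.074] [0.522 0.212 0.08 ]
top [300. 217.] 358 [0.503  0.046  0.0771] [0.484 0.027 0.074] [0.522 0.065 0.08 ]
top [276. 224.] 358 [0.
[... 219 characters left out ...]
33  0.136]
scene [154.  29.] 306 [0.4485 1.0034 0.1329] [0.417 0.952 0.122] [0.481 1.095 0.136]
scene [200.  45.] 196 [0.5468 0.7857 0.1328] [0.519 0.768 0.121] [0.576 0.829 0.136]
scene [282.  50.] 161 [0.7623 0.6247 0.1331] [0.741 0.6   0.122] [0.79  0.662 0.136]
scene [230.  66.] 241 [0.5786 0.5824 0.1331] [0.551 0.563 0.122] [0.606 0.622 0.136]
scene [247.  91.] 947 [0.5656 0.4095 0.1338] [0.519 0.327 0.121] [0.612 0.505 0.138]
scene [276.  86.] 582 [0.6465 0.3972 0.1333] [0.619 0.345 0.121] [0.678 0.474 0.136]
scene [271. 177.] 1065 [0.5015 0.1052 0.0766] [0.475 0.026 0.067] [0.528 0.205 0.079]
scene [447. 241.] 898 [ 0.7095 -0.2333  0.0837] [ 0.682 -0.261  0.071] [ 0.743 -0.201  0.086]
```

View pics/top0.png

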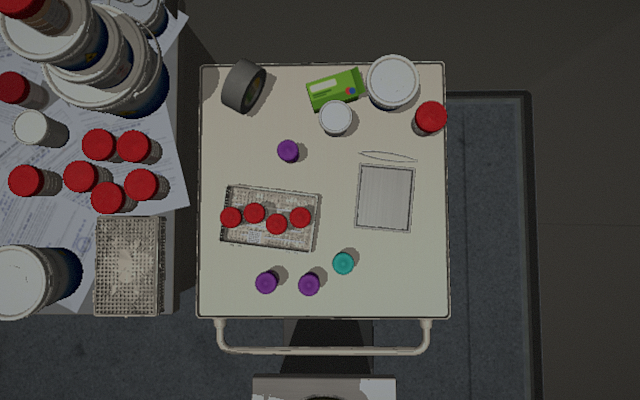

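View pics/scene0.png

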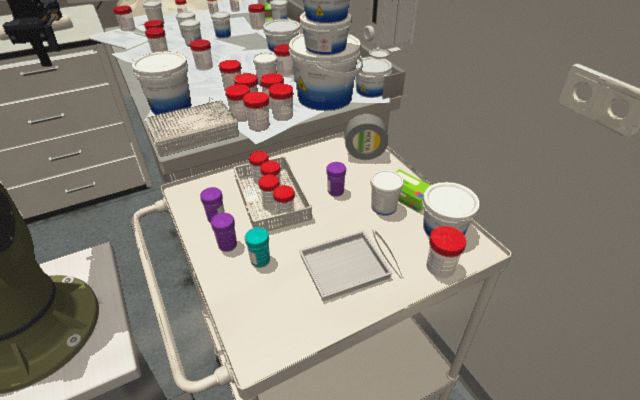

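The top view shows the red-lid row in the basket at px (230,217), (254,213), (276,224) and (300,217). The tray is centred near (384,197), with the forceps behind it. The purple and turquoise decoys lie in front and behind.

```bash
python3 - <<'E'
from h import *
p=np.load("top.npy")
def rect(u0,u1,v0,v1,a,b):
    q=p[v0:v1,u0:u1].reshape(-1,3); q=q[(q[:,2]>a)&(q[:,2]<b)]
    r=cv2.minAreaRect((q[:,:2]*1000).astype(np.float32)); print(len(q),r, cv2.boxPoints(r).round())
rect(212,330,178,262,.036,.052)
rect(345,420,158,240,.012,.026)
q=p[60:130,200:330].reshape(-1,3)
for r,c in ((150,287),(283,266),(284,308),(263,343),(117,335),(85,240)): print(p[r,c].round(3))
E
```

```text
636 ((499.3451232910156, 120.05018615722656), (205.6127166748047, 133.7237091064453), 82.49736022949219) [[420.  27.]
 [552.   9.]
 [579. 213.]
 [446. 231.]]
617 ((547.0887451171875, -137.7852020263672), (125.40535736083984, 145.12159729003906), 84.29988861083984) [[ 469. -193.]
 [ 613. -207.]
 [ 626.  -83.]
 [ 481.  -68.]]
[0.645 0.074 0.073]
[0.366 0.117 0.072]
[0.365 0.03  0.074]
[ 0.408 -0.043  0.074]
[ 0.713 -0.028  0.079]
[0.774 0.167 0.11 ]
```

```bash
cat >> h.py <<'E'
def plan(x,y,z,yaw=None):
    "tool-frame shift (mm) and z turn to reach world point with tool y at angle yaw deg"
    s=bot.read_state(); M=R.from_rotvec(s["tcp_rot"]).as_matrix()
    d=M.T@(np.array([x,y,z])-s["position"])*1000; t=0
    if yaw is not None:
        cy=np.cos(np.radians(yaw)); sy=np.sin(np.radians(yaw))
        Y=np.array([cy,sy,0]); Z=np.array([0,0,-1.]); T=np.c_[np.cross(Y,Z),Y,Z]; t=R.from_matrix(M.T@T).as_rotvec()
    print("shift",d.round(1),"turn",np.round(t,3))
def st():
    s=bot.read_state(); print(round(s["time_s"],2),s["position"].round(4),R.from_rotvec(s["tcp_rot"]).as_matrix()[:,1].round(3),s["wrist_force"].round(2),round(s["opening"],4),round(s["finger_force"],1))
E
python3 - <<'E'
from h import *
plan(.505,.12,.2,-7.5)
for n in("top","scene"):
    p=np.load(n+".npy").reshape(-1,3); q=p[(p[:,2]>.14)&(p[:,0]>.0)&(p[:,0]<.7)&(p[:,1]>-.2)&(p[:,1]<.8)]
    H=np.round(q[:,:2],1); 
    for k in np.unique(H,axis=0): m=(H==k).all(1); print(n,k,m.sum(),q[m,2].max().round(2))
E
```

```text
shift [-465.5 -420.1    1.6] turn [-1.000e-03  1.000e-03  1.477e+00]
top [0.3 0.5] 308 0.19
top [0.3 0.6] 390 0.19
top [0.4 0.5] 1764 0.2
top [0.4 0.6] 1267 0.19
top [0.5 0.4] 3 0.14
top [0.5 0.5] 6 0.19
top [0.5 0.6] 75 0.19
top [0.6 0.3] 7 0.14
top [0.6 0.4] 7 0.14
scene [ 0.  -0.1] 477 0.21
scene [ 0. -0.] 56 0.21
scene [ 0.1 -0.1] 13 0.21
scene [ 0.1 -0. ] 2243 0.27
scene [0.1 0.5] 418 0.34
scene [0.1 0.6] 1001 0.37
scene [0.1 0.7] 20 0.25
scene [0.2 0.5] 166 0.34
scene [0.2 0.6] 385 0.37
scene [0.2 0.7] 489 0.34
scene [0.3 0.5] 224 0.19
scene [0.3 0.6] 158 0.19
scene [0.4 0.5] 819 0.19
scene [0.4 0.6] 508 0.19
scene [0.5 0.5] 5 0.19
scene [0.5 0.6] 15 0.19
```

Emit:
send_rows([
  [[0, 0, 0], [0, 0, -60], 0.67],
  [[0, 0, 0], [0, 0, -60], 0.67],
  [[0, 0, 1.48], [-465, -420, -40], 0.67],
  [[0, 0, 1.48], [-465, -420, -40], 0.67],
  [[0, 0, 1.48], [-465, -420, -40], 0.67],
  [[0, 0, 1.48], [-465, -420, -40], 0.67],
  [[0, 0, 1.48], [-465, -420, -40], 0.67],
  [[0, 0, 1.48], [-465, -420, -40], 0.67],
  [[0, 0, 1.48], [-465, -420, -40], 0.67],
  [[0, 0, 1.48], [-465, -420, -40], 0.67],
  [[0, 0, 1.48], [-465, -420, -40], 0.67],
  [[0, 0, 1.48], [-465, -420, -40], 0.67],
  [[0, 0, 1.48], [-465, -420, -40], 0.67],
  [[0, 0, 1.48], [-465, -420, -40], 0.67],
  [[0, 0, 1.48], [-465, -420, -40], 0.67],
  [[0, 0, 1.48], [-465, -420, -40], 0.67],
])

```text
time_s: 2.2
position: [0.504, 0.1221, 0.2417]
tcp_rot: [-2.362, -2.071, -0.0]
wrist_force: [0.0, 0.9, -0.4]
opening: 0.0582
finger_force: 0.0
```

```bash
python3 - <<'E'
from h import *
st()
c,p=cloud("wrist"); cv2.imwrite("pics/w1.png",c[...,::-1]); np.save("w1",p)
hsv=cv2.cvtColor(c,cv2.COLOR_RGB2HSV)
m=((hsv[...,0]<8)|(hsv[...,0]>172))&(hsv[...,1]>120)&(hsv[...,2]>60)&(p[...,2]>.073)
k,l,s,ce=cv2.connectedComponentsWithStats(m.astype('uint8'))
for i in range(1,k):
    if s[i,4]>100: q=p[l==i]; print(ce[i].round(),s[i,4],((np.nanpercentile(q,1,axis=0)+np.nanpercentile(q,99,axis=0))/2).round(4))
E
```

```text
2.2 [0.504  0.1221 0.2417] [ 0.991 -0.131 -0.   ] [ 0.01  0.94 -0.44] 0.0582 0.0
[309. 110.] 1709 [0.5054 0.1945 0.0767]
[324. 159.] 1542 [0.5141 0.1451 0.0767]
[308. 206.] 1429 [0.4909 0.0987 0.0764]
[327. 246.] 1205 [0.5045 0.095  0.21  ]
```

View pics/w1.png

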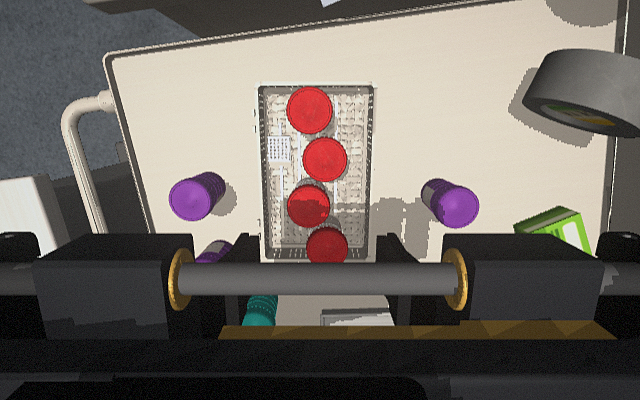

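The wrist view shows the cassette at (279,148), on the near side beside the third jar. The lids at (309,110), (324,159), (308,206) and (327,246) agree with the top view to within 2 mm. I'll test jar B (third lid) first.

Emit:
send_rows([
  [[0, 0, 0], [-26, -11, 50], 0.67],
  [[0, 0, 0], [-26, -11, 100], 0.67],
  [[0, 0, 0], [-26, -11, 135], 0.67],
  [[0, 0, 0], [-26, -11, 155], 0.67],
  [[0, 0, 0], [-26, -11, 175], 0.67],
  [[0, 0, 0], [-26, -11, 195], 0.67],
  [[0, 0, 0], [-26, -11, 212], 0.67],
  [[0, 0, 0], [-26, -11, 212], 0.67],
  [[0, 0, 0], [-26, -11, 212], 0.67],
], squeeze=25)

```text
time_s: 3.38
position: [0.4908, 0.0965, 0.0303]
tcp_rot: [2.365, 2.068, 0.001]
wrist_force: [-0.8, 0.1, 0.0]
opening: 0.0584
finger_force: 0.0
```

```bash
cat >> h.py <<'E'
def force(n=6):
    f=[]
    for _ in range(n): eyes.get_image("top"); f.append(bot.read_state()["wrist_force"])
    print("F mean",np.mean(f,0).round(2),"sd",np.std(f,0).round(2))
E
python3 -c "
from h import *
force();st();plan(.4899,.0974,.03,-7.5)"
```

```text
F mean [-0.03  0.07  0.47] sd [0.37 0.26 0.54]
3.67 [0.4906 0.0964 0.0302] [ 0.991 -0.134  0.001] [0.16 0.31 0.06] 0.0584 0.0
shift [ 0.9 -0.8  0.2] turn [ 0.001 -0.001 -0.003]
```

Well centred. Now I'll close, lift 20 mm and feel the weight.

Emit:
send_rows([
  [[0, 0, 0], [0, 0, 0], 0.55],
  [[0, 0, 0], [0, 0, 0], 0.45],
  [[0, 0, 0], [0, 0, 0], 0.4],
  [[0, 0, 0], [0, 0, 0], 0.4],
  [[0, 0, 0], [0, 0, 0], 0.4],
  [[0, 0, 0], [0, 0, 0], 0.4],
  [[0, 0, 0], [0, 0, -5], 0.4],
  [[0, 0, 0], [0, 0, -12], 0.4],
  [[0, 0, 0], [0, 0, -20], 0.4],
  [[0, 0, 0], [0, 0, -20], 0.4],
  [[0, 0, 0], [0, 0, -20], 0.4],
])

```text
time_s: 5.05
position: [0.4902, 0.0964, 0.0498]
tcp_rot: [-2.365, -2.068, -0.0]
wrist_force: [0.6, 0.2, -0.5]
opening: 0.044
finger_force: 25.0
```

```bash
python3 -c "
from h import *
force();st()"
```

```text
F mean [-0.1  -0.2  -0.55] sd [0.48 0.32 0.28]
5.35 [0.4901 0.0963 0.0496] [ 0.991 -0.134 -0.   ] [-0.86  0.   -0.06] 0.044 25.0
```

The change is about -1 N, so this jar is empty. I'll put it back and go to the next one (C).

Emit:
send_rows([
  [[0, 0, 0], [0, 0, 8], 0.4],
  [[0, 0, 0], [0, 0, 15], 0.4],
  [[0, 0, 0], [0, 0, 20], 0.4],
  [[0, 0, 0], [0, 0, 20], 0.4],
  [[0, 0, 0], [0, 0, 20], 0.5],
  [[0, 0, 0], [0, 0, 20], 0.67],
  [[0, 0, 0], [0, 0, 20], 0.67],
  [[0, 0, 0], [0, 0, 0], 0.67],
  [[0, 0, 0], [0, 0, -35], 0.67],
  [[0, 0, 0], [0, 0, -70], 0.67],
  [[0, 0, 0], [50, 16, -70], 0.67],
  [[0, 0, 0], [50, 16, -70], 0.67],
  [[0, 0, 0], [50, 16, -50], 0.67],
  [[0, 0, 0], [50, 16, -30], 0.67],
  [[0, 0, 0], [50, 16, -10], 0.67],
  [[0, 0, 0], [50, 16, 10], 0.67],
  [[0, 0, 0], [50, 16, 20], 0.67],
  [[0, 0, 0], [50, 16, 20], 0.67],
])

```text
time_s: 7.6
position: [0.5122, 0.1432, 0.0291]
tcp_rot: [-2.365, -2.067, 0.003]
wrist_force: [0.6, 0.1, -0.3]
opening: 0.0582
finger_force: 0.0
```

```bash
python3 - <<'E'
from h import *
force();st();plan(.513,.1439,.03,-7.5)
E
```

```text
F mean [-0.09  0.32 -0.07] sd [0.41 0.47 0.41]
7.9 [0.5133 0.1439 0.0305] [ 0.991 -0.134  0.001] [ 0.12 -0.27 -0.23] 0.0583 0.0
shift [-0.  -0.3  0.5] turn [ 0.001 -0.001 -0.003]
```

Emit:
send_rows([
  [[0, 0, 0], [0, 0, 0], 0.55],
  [[0, 0, 0], [0, 0, 0], 0.45],
  [[0, 0, 0], [0, 0, 0], 0.4],
  [[0, 0, 0], [0, 0, 0], 0.4],
  [[0, 0, 0], [0, 0, 0], 0.4],
  [[0, 0, 0], [0, 0, 0], 0.4],
  [[0, 0, 0], [0, 0, -5], 0.4],
  [[0, 0, 0], [0, 0, -12], 0.4],
  [[0, 0, 0], [0, 0, -20], 0.4],
  [[0, 0, 0], [0, 0, -20], 0.4],
  [[0, 0, 0], [0, 0, -20], 0.4],
])

```text
time_s: 9.28
position: [0.5126, 0.1438, 0.0498]
tcp_rot: [-2.365, -2.068, -0.0]
wrist_force: [-0.0, 0.1, -4.0]
opening: 0.0441
finger_force: 25.0
```

```bash
python3 -c "
from h import *
force();st()"
```

```text
F mean [-0.04 -0.31 -3.43] sd [0.55 0.28 0.22]
9.57 [0.5126 0.1436 0.0496] [ 0.991 -0.134 -0.   ] [-0.34 -0.56 -3.12] 0.0441 25.0
```

Jar C is the loaded one at 3.4 N. I'll lift it clear and carry it over the tray.

Emit:
send_rows([
  [[0, 0, 0], [0, 0, -25], 0.4],
  [[0, 0, 0], [0, 0, -55], 0.4],
  [[0, 0, 0], [0, 0, -90], 0.4],
  [[0, 0, 0], [0, 0, -90], 0.4],
  [[0, 0, 0], [-20, 5, -90], 0.4],
  [[0, 0, 0], [-55, 14, -90], 0.4],
  [[0, 0, 0], [-95, 25, -90], 0.4],
  [[0, 0, 0], [-135, 36, -90], 0.4],
  [[0, 0, 0], [-175, 46, -90], 0.4],
  [[0, 0, 0], [-215, 57, -90], 0.4],
  [[0, 0, 0], [-250, 66, -90], 0.4],
  [[0, 0, 0], [-274, 72, -90], 0.4],
  [[0, 0, 0], [-274, 72, -90], 0.4],
  [[0, 0, 0], [-274, 72, -65], 0.4],
  [[0, 0, 0], [-274, 72, -35], 0.4],
  [[0, 0, 0], [-274, 72, -10], 0.4],
  [[0, 0, 0], [-274, 72, 5], 0.4],
  [[0, 0, 0], [-274, 72, 14], 0.4],
  [[0, 0, 0], [-274, 72, 14], 0.4],
])

```text
time_s: 11.95
position: [0.5472, -0.1374, 0.0354]
tcp_rot: [-2.365, -2.068, 0.001]
wrist_force: [-0.6, 0.3, -2.4]
opening: 0.0441
finger_force: 25.0
```

```bash
python3 - <<'E'
from h import *
force();st()
c,p=cloud("scene"); cv2.imwrite("pics/s2.png",c[...,::-1])
E
```

```text
F mean [ 0.12 -0.27 -3.13] sd [0.4  0.23 0.24]
12.25 [ 0.5481 -0.1375  0.0365] [ 0.991 -0.134  0.001] [ 0.35 -0.35 -3.  ] 0.0438 25.0
```

View pics/s2.png

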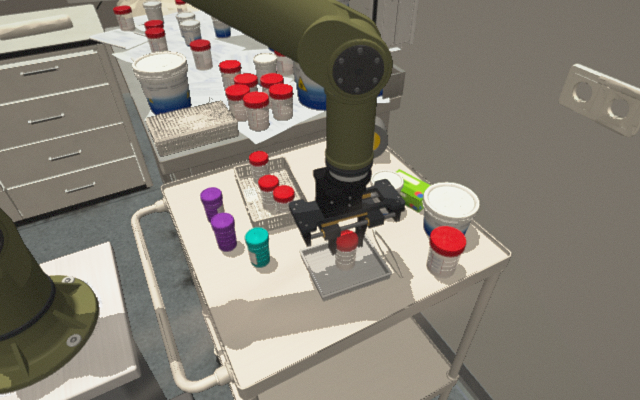

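The jar hangs upright over the tray at px (346,250), about 7 mm above the floor.

Emit:
send_rows([
  [[0, 0, 0], [0, 0, 3], 0.4],
  [[0, 0, 0], [0, 0, 5], 0.4],
  [[0, 0, 0], [0, 0, 6.5], 0.4],
  [[0, 0, 0], [0, 0, 7.5], 0.4],
  [[0, 0, 0], [0, 0, 7.5], 0.4],
])

```text
time_s: 12.92
position: [0.5476, -0.1375, 0.0288]
tcp_rot: [-2.365, -2.068, -0.0]
wrist_force: [-2.2, 1.3, 3.1]
opening: 0.0438
finger_force: 25.0
```

```bash
python3 -c "
from h import *
force();st()"
```

```text
F mean [-1.71  0.49  4.31] sd [0.55 0.31 0.87]
13.22 [ 0.5477 -0.1375  0.0287] [ 0.991 -0.134  0.   ] [-1.2   0.27  5.2 ] 0.0443 25.0
```

The jar is in contact with the tray floor. Next I'll open and retreat straight up.

Emit:
send_rows([
  [[0, 0, 0], [0, 0, 0], 0.5],
  [[0, 0, 0], [0, 0, 0], 0.6],
  [[0, 0, 0], [0, 0, 0], 0.7],
  [[0, 0, 0], [0, 0, 0], 0.7],
  [[0, 0, 0], [0, 0, -15], 0.7],
  [[0, 0, 0], [0, 0, -45], 0.7],
  [[0, 0, 0], [0, 0, -90], 0.7],
  [[0, 0, 0], [0, 0, -150], 0.7],
  [[0, 0, 0], [-100, 0, -200], 0.7],
  [[0, 0, 0], [-150, 0, -200], 0.7],
  [[0, 0, 0], [-150, 0, -200], 0.7],
  [[0, 0, 0], [-150, 0, -200], 0.7],
  [[0, 0, 0], [-150, 0, -200], 0.7],
])

```text
time_s: 14.85
position: [0.5279, -0.285, 0.2284]
tcp_rot: [-2.364, -2.068, -0.002]
wrist_force: [0.2, 0.8, -0.1]
opening: 0.0604
finger_force: 0.0
```

```bash
python3 - <<'E'
from h import *
st()
for n in("top","scene"):
    c,p=cloud(n); cv2.imwrite(f"pics/{n}3.png",c[...,::-1])
    hsv=cv2.cvtColor(c,cv2.COLOR_RGB2HSV)
    m=((hsv[...,0]<8)|(hsv[...,0]>172))&(hsv[...,1]>120)&(hsv[...,2]>60)&(p[...,2]<.095)
    k,l,s,ce=cv2.connectedComponentsWithStats(m.astype('uint8'))
    for i in range(1,k):
        if s[i,4]>60: q=p[l==i]; print(n,ce[i].round(),s[i,4],np.nanmedian(q,0).round(4))
E
```

```text
14.85 [ 0.5279 -0.285   0.2284] [ 0.991 -0.133  0.   ] [ 0.23  0.78 -0.06] 0.0604 0.0
top [431. 116.] 763 [ 0.7119 -0.228   0.0835]
top [388. 196.] 368 [ 0.5461 -0.1374  0.0756]
top [230. 217.] 358 [0.5035 0.1926 0.0771]
top [300. 217.] 355 [0.503  0.046  0.0771]
top [276. 224.] 354 [0.4886 0.0959 0.0771]
scene [258. 158.] 241 [0.504  0.1861 0.0768]
scene [276. 188.] 583 [0.4961 0.0642 0.0765]
scene [447. 241.] 898 [ 0.7094 -0.2337  0.0836]
scene [345. 243.] 395 [ 0.5463 -0.1421  0.0755]
```

View pics/scene3.png

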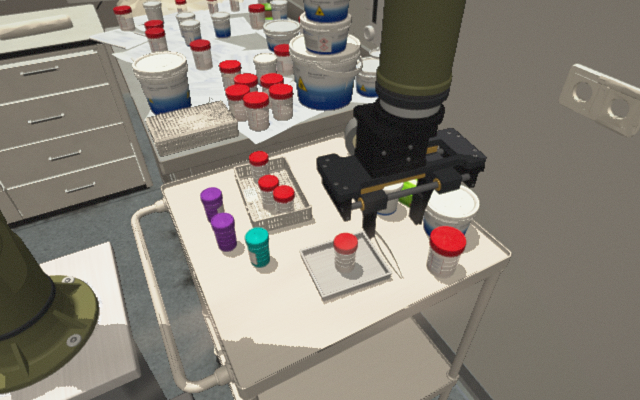

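The loaded jar stands upright on the tray at px (345,250), three jars stand in the basket, and the gripper is clear.

```bash
python3 -c "
from bench import bot
print(bot.sign_off())"
```

```text
the job is handed in; nothing more can be done
None
```

I found the loaded jar by weight (about 3.4 N, against about 1 N for the one other jar I lifted) and set it upright near the tray centre. The other three jars are still standing in the basket, and the job is handed in, but the sign-off returned no verdict.

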